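# Offer up the hinge leaf to the jamb block and hold it for the pin

## Task

Pick up the loose brass hinge leaf that has the single middle knuckle, lift it well clear of the bench, and bring its knuckle into the gap between the two knuckles on the steel jamb block, so that the holes of all three line up in one straight bore that the hinge pin could be pushed through. Nothing else supports the leaf, so finish while still gripping it and holding it steady in line: do not let go. Leave the other leaf and everything else on the bench where it is.

Things in the scene. Friction and masses are not known exactly. Their poses are not given: they have to be found in the camera images.
- leaf_grip (a point): Loose brass hinge leaf to use, 0.34 to 0.53 kg: a bar 80 long (own x) x 30 wide (own y) x 18 mm thick (own z, up), lying flat on the bench, with ONE knuckle at its +x end. This point, near the balance point, is where to grip across the 30 mm width from above: mid-width, 9 mm above the underside; the bar reaches 45 mm towards -x and 35 mm towards +x of it.
- leaf_bore (a point): Centre of that leaf's knuckle: a tube of 28 mm outer and 14 mm inner diameter, 24 mm long along own y, its hole running right through along own y. It lies 55 mm towards +x of the grip point and 14 mm above the leaf's underside (5 mm above the grip point). A 24 mm wide neck joins it to the bar. Axes as the leaf's.
- jamb_bore (a point): Middle of the gap between the two fixed knuckles (brass tubes, 28 mm outer, 14 mm inner diameter, each 24 mm long) on the jamb block. Both holes lie on its y axis (level), 85 mm above the bench. The gap is 30 mm wide along y, open above, below and in front. Own x points level into the block, whose flat face is 15.5 mm behind this point (1.5 mm to spare for the leaf's knuckle). z is up.
- jamb: Steel jamb block fixed to the bench (place and turn vary), 110 wide x 80 deep x 91 mm tall on a 12 mm foot plate 150 wide; the knuckles on its front stand 8 mm higher than its top. Origin at bench height, 55 mm towards own +x of the bore line; axes as jamb_bore. In place, the leaf's bar points to -x, straight out from the block, over free bench.
- fork_leaf_grip (a point): The other loose brass leaf, not to be used: same 80 x 30 x 18 mm bar, but with TWO knuckles 30 mm apart at its +x end. Point in the middle of the bar, 9 mm above the bench. The two leaves may lie in either place.
- pin: Bystander: steel hinge pin, 10 mm thick and 94 mm long with a 30 mm bent end, lying on the bench. Origin under the middle of its shank, at bench height; shank along own y.
- spring_a_mid (a point): Bystander: dark coil spring standing upright, 36 mm across, 70 mm tall. Point at its centre, 35 mm up; z along it.
- spring_b_mid (a point): Bystander: dark coil spring standing upright, 30 mm across, 48 mm tall. Point at its centre, 24 mm up; z along it.
- bush_a_mid (a point): Bystander: steel bushing standing upright, 30 mm across, 25 mm tall. Point at its centre; z along it.
- bush_b_mid (a point): Bystander: a second bushing of the same size. Point at its centre; z along it.
- driver: Bystander: screwdriver with red handle, 180 mm long, lying on the bench. Origin under its middle.
- leaf: The loose leaf to use, as a whole: origin on its underside, 9 mm below the grip point; axes as above.
Mind the look-alikes: they are no part of the job. What is shaped like the leaf but red or turquoise is not meant.

How it is judged:
On the way, in this order (a step that is already met when the one before it is completed fails the run):
1. the leaf is gripped and lifted more than 30 mm off the bench, not yet in line (height (world z) of leaf above 0.03 m and contact force between leaf and the fingers above 4 N and distance between leaf_bore and jamb_bore above 0.02 m), for 0.2 s.
2. its knuckle hole is lined up with the jamb block's holes (x of leaf_bore in the frame of jamb_bore between -0.003 and 0.003 m and z of leaf_bore in the frame of jamb_bore between -0.003 and 0.003 m and y of leaf_bore in the frame of jamb_bore between -0.004 and 0.004 m and angle between the y axis of leaf_bore and the y axis of jamb_bore, either way round below 0.08 rad and contact force between leaf and the fingers above 4 N), for 0.5 s.
At the end, for the whole second after the job is handed in: The leaf is gripped (over 4 N), still, its underside over 30 mm above the bench; its knuckle hole is within 3 mm of the jamb bore line fore-and-aft and in height, within 4 mm of the gap's middle, the bores parallel within 0.08 rad (all of step 2 and height (world z) of leaf above 0.03 m and linear speed of leaf below 0.02 m/s and angular speed of leaf below 0.2 rad/s); the arm keeps its last pose, push and grip.
It fails at once if the other leaf, pin or screwdriver is moved more than 25 mm (distance of any of fork_leaf_grip, pin, driver from where it was at the start of the episode above 0.025 m).
It fails at once if a spring or bushing is moved more than 25 mm or knocked over (distance of any of spring_a_mid, spring_b_mid, bush_a_mid, bush_b_mid from where it was at the start of the episode above 0.025 m or angle between any of spring_a_mid, spring_b_mid, bush_a_mid, bush_b_mid's own z axis and vertical above 0.6 rad).
It also fails if it takes over 42 s, if anything falls off the work surface, if the arm or the gripper's body presses on something with over 40 N, if the wrist force passes 120 N, or if a joint passes its speed limit or range.

## Robot

A 6-joint arm with a two-finger parallel gripper is mounted at the origin on the work surface. World frame = base frame: x ahead of the robot, y to its left, z up, the work surface at z = 0. Lengths are in m, angles in rad, forces in N, time in s.
With the tool pointing down it reaches from about 0.25 to 0.775 m from the base axis. Payload 4 kg.
Tool frame: the origin (TCP) lies midway between the tips of the shut fingers; the grasp point (between the pads) lies 19 mm behind it (robot.tcp_to_grasp is the distance from the TCP to the grasp point, in m); x points along the fingers, y is the direction in which the jaws open and shut, and the axes are right-handed (so a half turn about x gives the same grasp; the last joint's range is limited). The gripper opens to 94 mm and grips with 3 to 60 N. Pads are 16 mm wide; open, the fingers measure 119 mm over their backs; the gripper's body (75 mm by 177 mm) begins 78 mm behind the grasp point.
Start: joints at [1.17, 0.087, 1.371, -0, 1.684, -0.103], TCP at [0.161, 0.526, 0.206] pointing down, gripper open.
Joint ranges: [-3.1, 3.1], [-0.76, 2.03], [0.27, 2.55], [-1.08, 4.22], [0.17, 2.65], [-2.57, 2.57]. Speed limits (rad/s): [2.79, 2.79, 3.14, 3.14, 3.14, 3.14].

## Interface

Orientations are given as [roll, pitch, yaw] about the fixed x, y, z axes, in that order (R = Rz(yaw) Ry(pitch) Rx(roll)).
In Python, from bench import robot gives the robot as it stands.
- The arm moves only by the tool send_rows, never from a script. Its argument "increments" is a list of rows, each a list of 5 numbers: the opening, from -1 (shut) to 1 (fully open), so that 0 is half open, then the shift along the tool's x, y, z in m, then the turn about the tool's x in rad. In form: [[hand, tx, ty, tz, roll], ...]. A call has 1 to 5 rows; each row is the pose to reach, as a shift and turn from the pose commanded when the call began, along the tool's axes at that moment; what a row does not reach only later rows make up. A row lasts 1/12 s, in which the tool goes at most 41.7 mm and 7.16 degrees, less where a joint would pass 70% of its speed; a pose out of reach is approached as far as the arm can. A call with a gripper value outside its range is refused whole. The fingers move at their own pace and stop on an object; the grip force is fixed at half the most. Time passes only in rows, so rows that repeat a pose let the fingers close. It gives the time, the measured TCP pose, the force and the opening at its end, in the units of the state.
- robot.get_obs(): the state, without advancing time (a new reading comes with each control period).
- robot.snapshot(name): name is "scene" or "side" or "wrist"; returns a dict with "image" (480x640x3 uint8, red, green, blue), "intrinsics" (3x3 intrinsics, pixels), "world_from_camera" (4x4, takes a point from camera to world coordinates). Camera axes: x right, y down, z forward; pixel columns grow to the right and rows downward; lengths in m; the calibration is good to about 2 mm. A picture is of the moment at which its call begins. There is no depth.
- robot.close_job(): hands the job in, once; it reports no verdict.
The state is a dict: "time": time; "joint_positions": joint angles; "qvel": joint speeds; "joint_torque": joint torques, N m; "tool_pos": TCP position; "ee_rot": TCP orientation; "wrist_force": force on the tool from outside, world axes, zero at the start; "wrist_torque": the same for the moment, N m; "width": finger opening in m.
Only numpy, scipy, OpenCV 4.12 (cv2) and the standard library are available. Lean on these libraries where they do the work, as an engineer would, in place of code of your own. Each camera call takes 0.05 s, during which the arm holds its last target.

## Working session

There is one attempt and no reset: what is moved stays moved. The work goes in short steps, Python scripts to look and compute and a tool call to move; the robot and the scene stay as the last step left them, time stands still between calls to the robot, and variables do not carry over. Pictures are saved under pics/ and viewed, and the job is handed in when it is done.

Besides the shell and the picture viewer there is one more tool, called as name([rows], argument=value, ...), one row to a line, values as JSON. send_rows: Moves the arm, as the interface text tells. Its arguments: {"type":"object","properties":{"increments":{"type":"array"}},"required":["increments"]}

```bash
mkdir -p pics; python3 - <<'E'
from bench import robot
import cv2,pickle
o=robot.get_obs()
for k,v in o.items(): print(k,v)
for n in ["scene","side","wrist"]:
    s=robot.snapshot(n); cv2.imwrite(f"pics/{n}0.png",s["image"][:,:,::-1]); pickle.dump(s,open(f"pics/{n}0.pkl","wb"))
    print(n,s["intrinsics"].tolist(),s["world_from_camera"].round(4).tolist())
print(robot.tcp_to_grasp, robot.get_obs()["time"])
E
```

```text
time 0.0
joint_positions [ 1.16990652e+00  8.79392216e-02  1.37223739e+00 -1.56245842e-06
  1.68357606e+00 -1.03126527e-01]
qvel [ 1.98033237e-03 -4.11886338e-04 -1.06730246e-03  2.55660332e-04
 -2.14474529e-04  5.05871905e-05]
joint_torque [-1.45759611e-05 -3.40193796e+01 -3.02420712e+01  7.18251150e-02
  3.32641869e-02 -1.61130342e-04]
tool_pos [0.16116797 0.5252928  0.20432135]
ee_rot [-1.67320392  1.56863632 -1.97096737]
wrist_force [-0.07774141  0.02592453  0.063627  ]
wrist_torque [-0.01120117 -0.01833455  0.00369804]
width 0.09422266618042513
scene [[523.8553256782058, 0.0, 314.51479553594083], [0.0, 523.8553256782058, 227.29301191566032], [0.0, 0.0, 1.0]] [[0.072, 0.8584, -0.5079, 1.1432], [0.9974, -0.062, 0.0367, -0.0295], [0.0001, -0.5093, -0.8606, 1.0382], [0.0, 0.0, 0.0, 1.0]]
side [[585.6685312977014, 0.0, 328.7915378016026], [0.0, 585.6685312977014, 227.90134511515816], [0.0, 0.0, 1.0]] [[0.9922, -0.0693, 0.1038, 0.4271], [-0.1248, -0.5347, 0.8358, -1.175], [-0.0025, -0.8422, -0.5391, 0.8629], [0.0, 0.0, 0.0, 1.0]]
wrist [[368.3480565052501, 0.0, 323.54725108573194], [0.0, 368.3480565052501, 240.8663460842892], [0.0, 0.0, 1.0]] [[0.2941, 0.9291, 0.2244, 0.0963], [0.9558, -0.2852, -0.072, 0.5454], [-0.0029, 0.2356, -0.9718, 0.3844], [0.0, 0.0, 0.0, 1.0]]
0.0188 0.15
```

View pics/scene0.png

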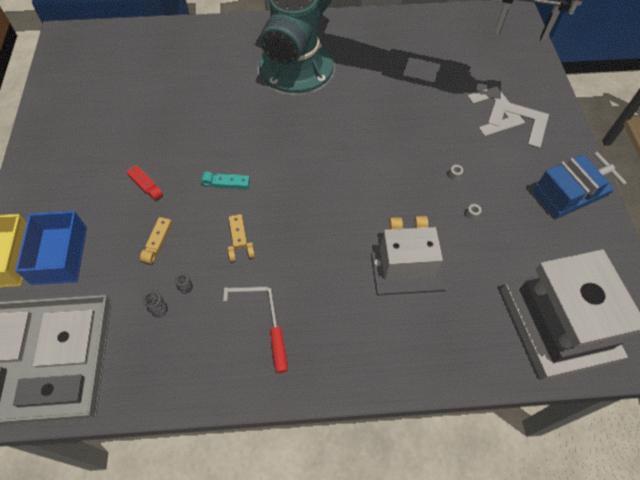

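View pics/side0.png

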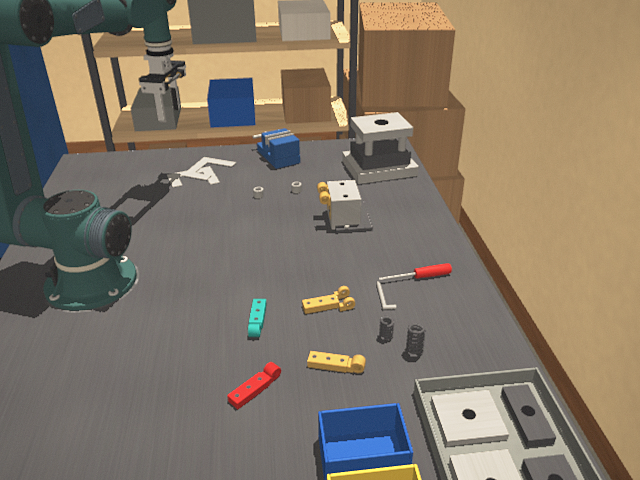

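View pics/wrist0.png

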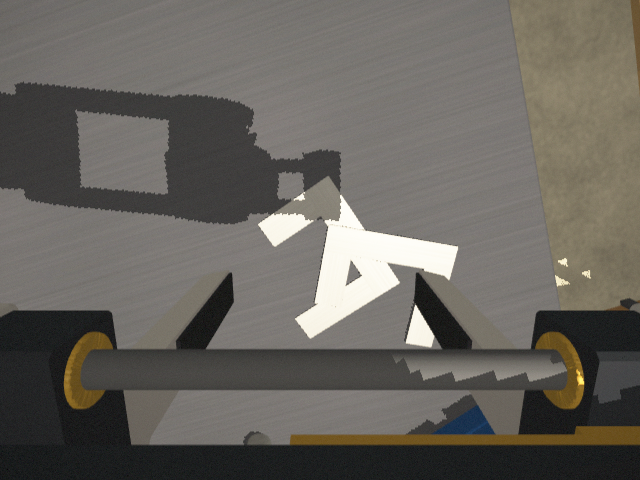

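```bash
python3 - <<'E'
import cv2
def crop(n,x,y,w,h,k,o):
    im=cv2.imread(f"pics/{n}0.png")[y:y+h,x:x+w]; im=cv2.resize(im,None,fx=k,fy=k,interpolation=cv2.INTER_CUBIC); return im
import numpy as np
a=crop("scene",125,205,66,66,6,0); b=crop("side",300,335,72,50,5,0)
c=crop("scene",360,205,90,95,6,0); d=crop("side",305,170,75,70,7,0)
for n,i in zip(["la","lb","ja","jb"],[a,b,c,d]): cv2.imwrite(f"pics/{n}.png",i)
def cat(p,q):
    h=max(p.shape[0],q.shape[0]); 
    f=lambda i: cv2.copyMakeBorder(i,0,h-i.shape[0],0,4,cv2.BORDER_CONSTANT)
    return np.hstack([f(p),f(q)])
cv2.imwrite("pics/leaf1.png",cat(a,b))
E
```

```text
(no output)
```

View pics/leaf1.png

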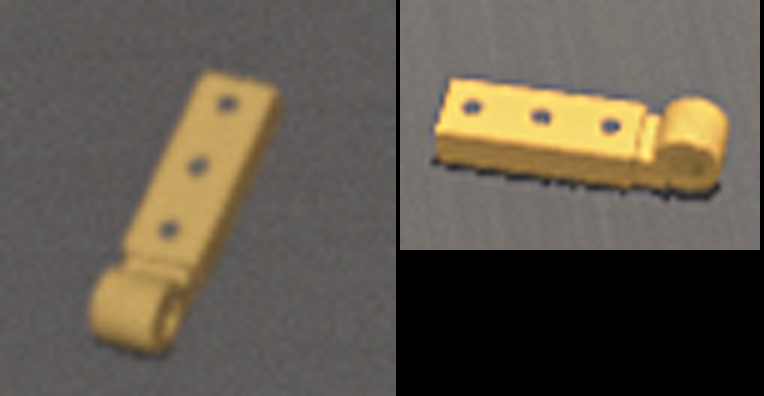

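View pics/ja.png

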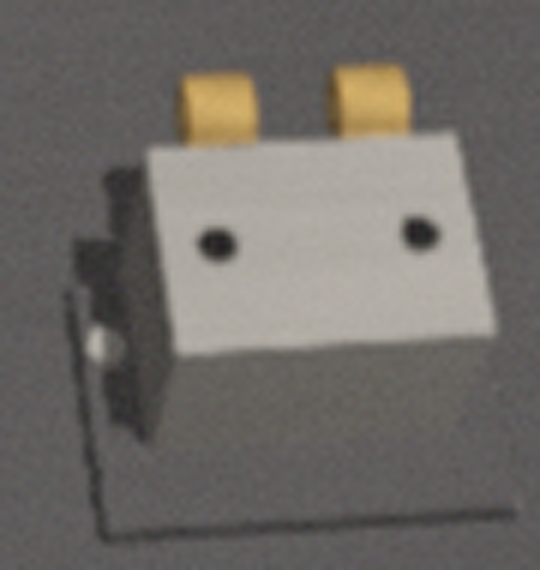

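View pics/jb.png

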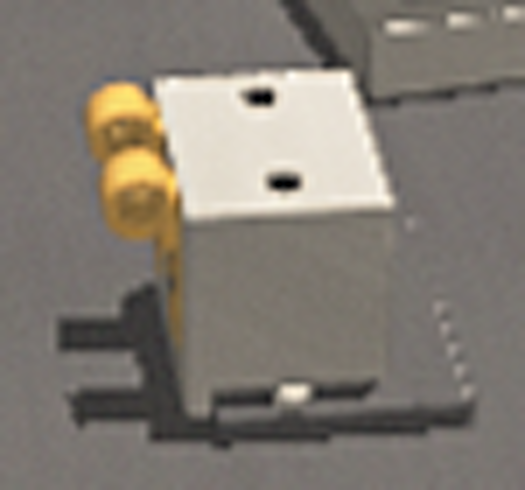

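```bash
cat > h.py <<'E'
import numpy as np, cv2, pickle
from scipy.optimize import least_squares
def proj(s,P):
    M=np.linalg.inv(s["world_from_camera"]); P=np.atleast_2d(P)
    c=P@M[:3,:3].T+M[:3,3]; K=s["intrinsics"]
    return c[:,:2]/c[:,2:]*K[0,0]+K[:2,2]
def ray(s,uv,z):
    K=s["intrinsics"];T=s["world_from_camera"]
    d=T[:3,:3]@np.array([(uv[0]-K[0,2])/K[0,0],(uv[1]-K[1,2])/K[1,1],1]); o=T[:3,3]
    return o+d*(z-o[2])/d[2]
def pose(p,L):
    x,y,a=p[:3]; c,s=np.cos(a),np.sin(a); L=np.atleast_2d(L)
    return np.c_[x+c*L[:,0]-s*L[:,1], y+s*L[:,0]+c*L[:,1], L[:,2]]
def fit(views,p0):
    # views: list of (snap, local pts, uv)
    f=lambda p: np.concatenate([(proj(s,pose(p,L))-uv).ravel() for s,L,uv in views])
    r=least_squares(f,p0); return r.x, r.fun.reshape(-1,2)
def un(pts,k,x0,y0): return (np.array(pts,float)+.5)/k-.5+[x0,y0]
E
python3 - <<'E'
from h import *
S=pickle.load(open("pics/scene0.pkl","rb"));D=pickle.load(open("pics/side0.pkl","rb"))
# leaf, frame at grip, z from bench ; bar x -45..35
Lc=np.array([[-45,-15,18],[-45,15,18],[35,15,18],[35,-15,18]])/1000
us=un([(205,72),(278,90),(197,280),(125,250)],6,125,205)
ud=un([(36,137),(50,80),(247,103),(235,157)],5,300,335)
for i in range(4): print(ray(S,us[i],.018).round(4))
print()
for i in range(4): print(ray(D,ud[i],.018).round(4))
# scene order: match
print('jamb')
js=un([(148,149),(457,132),(495,332),(175,354)],6,360,205)
jd=un([(155,78),(352,70),(392,205),(185,217)],7,305,170)
for u in js: print(ray(S,u,.091).round(4))
for u in jd: print(ray(D,u,.091).round(4))
E
```

```text
[ 0.4869 -0.3398  0.018 ]
[ 0.4971 -0.3115  0.018 ]
[ 0.5773 -0.3356  0.018 ]
[ 0.5628 -0.3632  0.018 ]

[ 0.4856 -0.346   0.018 ]
[ 0.4941 -0.3155  0.018 ]
[ 0.5709 -0.3383  0.018 ]
[ 0.5618 -0.3666  0.018 ]
jamb
[0.5998 0.1563 0.091 ]
[0.6008 0.2653 0.091 ]
[0.6794 0.2632 0.091 ]
[0.6798 0.1542 0.091 ]
[0.6005 0.2653 0.091 ]
[0.6796 0.2618 0.091 ]
[0.677  0.1524 0.091 ]
[0.5981 0.1535 0.091 ]
```

```bash
python3 - <<'E'
from h import *
S=pickle.load(open("pics/scene0.pkl","rb"));D=pickle.load(open("pics/side0.pkl","rb"))
Lc=np.array([[-45,-15,18],[-45,15,18],[35,15,18],[35,-15,18]])/1000
us=un([(205,72),(278,90),(197,280),(125,250)],6,125,205)
ud=un([(36,137),(50,80),(247,103),(235,157)],5,300,335)
for v in ([(S,Lc,us)],[(D,Lc,ud)],[(S,Lc,us),(D,Lc,ud)]):
    p,r=fit(v,[.53,-.34,-.3]); print(p.round(4),abs(r).max().round(2))
print('jamb bore pose')
J=np.array([[15.5,-55,91],[15.5,55,91],[95.5,55,91],[95.5,-55,91]])/1000
js=un([(148,149),(457,132),(495,332),(175,354)],6,360,205)
jd=un([(155,78),(352,70),(392,205),(185,217)],7,305,170)[[3,0,1,2]]
for v in ([(S,J,js)],[(D,J,jd)],[(S,J,js),(D,J,jd)]):
    p,r=fit(v,[.58,.2,0]); print(p.round(4),abs(r).max().round(2))
for n,uv in [("fork",(238,232)),("sprA",(156,312)),("sprB",(184,290)),("bushA",(456,175)),("bushB",(474,214)),("red",(145,183)),("teal",(226,181))]: print(n,ray(S,uv,.0).round(3))
E
```

```text
[ 0.5358 -0.339  -0.3131] 1.42
[ 0.5329 -0.343  -0.2802] 0.4
[ 0.5339 -0.3407 -0.2975] 2.17
jamb bore pose
[ 0.5844  0.2104 -0.0113] 0.63
[ 0.5833  0.2095 -0.022 ] 0.23
[ 0.584   0.2104 -0.0149] 0.59
fork [ 0.53  -0.161  0.   ]
sprA [ 0.713 -0.332  0.   ]
sprB [ 0.667 -0.276  0.   ]
bushA [0.407 0.371 0.   ]
bushB [0.521 0.389 0.   ]
red [ 0.376 -0.386  0.   ]
teal [ 0.385 -0.19   0.   ]
```

```bash
cat >> h.py <<'E'
from scipy.spatial.transform import Rotation as Ro
def cur(robot):
    o=robot.get_obs(); return o,np.array(o["tool_pos"]),Ro.from_euler("xyz",o["ee_rot"]).as_matrix()
def plan(robot,tgt,yaw,pr=True):
    """tgt TCP world; yaw = world direction (mod pi) of tool y minus pi/2, i.e. leaf yaw"""
    o,p,R=cur(robot)
    d=R.T@(np.array(tgt)-p)
    want=np.array([-np.sin(yaw),np.cos(yaw),0]); w=R.T@want
    roll=np.arctan2(w[2],w[1]); roll=(roll+np.pi/2)%np.pi-np.pi/2
    if pr: print("t",round(o["time"],2),"tcp",p.round(4),"width",round(o["width"],4),"tool y",R[:,1].round(3),"q",np.round(o["joint_positions"],2),"F",np.round(o["wrist_force"],1)); print("need d",d.round(4),"roll",round(roll,4),"rows",round(np.linalg.norm(d)/.0417,1), round(abs(np.degrees(roll))/7.16,1))
    return d,roll
E
python3 - <<'E'
from h import *
from bench import robot
plan(robot,[.534,-.341,.15],-.297)
print(cur(robot)[2].round(3))
T=pickle.load(open("pics/wrist0.pkl","rb"))["world_from_camera"]
o,p,R=cur(robot)
print("cam in tool",(R.T@(T[:3,3]-p)).round(3)); print((R.T@T[:3,:3]).round(3))
E
```

```text
t 0.15 tcp [0.1612 0.5254 0.2046] width 0.0937 tool y [ 0.293  0.956 -0.002] q [ 1.17  0.09  1.37  0.    1.68 -0.1 ] F [-0.3  0.2 -0.2]
need d [ 0.0556 -0.7188  0.6106] roll -0.0008 rows 22.7 0.0
[[-0.001  0.293  0.956]
 [-0.002  0.956 -0.293]
 [-1.    -0.002 -0.   ]]
cam in tool [-0.18  -0.    -0.068]
[[ 0.001 -0.236  0.972]
 [ 1.    -0.    -0.001]
 [ 0.001  0.972  0.236]]
```

send_rows([
  [1, 0, -0.0315, 0.0267, 0],
  [1, 0, -0.063, 0.0534, 0],
  [1, 0, -0.0945, 0.0801, 0],
  [1, 0, -0.126, 0.1068, 0],
  [1, 0, -0.1575, 0.1335, 0],
])

```text
time: 0.57
tool_pos: [0.2428, 0.3342, 0.205]
ee_rot: [-1.479, 1.57, -1.775]
wrist_force: [0.8, -0.4, 0.6]
width: 0.0941
```

send_rows([
  [1, 0, -0.0315, 0.0267, 0],
  [1, 0, -0.063, 0.0534, 0],
  [1, 0, -0.0945, 0.0801, 0],
  [1, 0, -0.126, 0.1068, 0],
  [1, 0, -0.1575, 0.1335, 0],
])

```text
time: 0.98
tool_pos: [0.3242, 0.1445, 0.2054]
ee_rot: [0.725, 1.57, 0.428]
wrist_force: [0.8, -0.7, -0.9]
width: 0.0942
```

send_rows([
  [1, 0, -0.0315, 0.0267, 0],
  [1, 0, -0.063, 0.0534, 0],
  [1, 0, -0.0945, 0.0801, 0],
  [1, 0, -0.126, 0.1068, 0],
  [1, 0, -0.1575, 0.1335, 0],
])

```text
time: 1.4
tool_pos: [0.4057, -0.0455, 0.2054]
ee_rot: [0.764, 1.57, 0.465]
wrist_force: [1.2, -0.4, -0.2]
width: 0.0938
```

send_rows([
  [1, 0, -0.0315, 0.0267, 0],
  [1, 0, -0.063, 0.0534, 0],
  [1, 0, -0.0945, 0.0801, 0],
  [1, 0, -0.126, 0.1068, 0],
  [1, 0, -0.1575, 0.1335, 0],
])

```text
time: 1.82
tool_pos: [0.4872, -0.2352, 0.2049]
ee_rot: [2.452, 1.57, 2.154]
wrist_force: [-0.5, -0.7, 0.9]
width: 0.0943
```

```bash
python3 - <<'E'
from h import *
from bench import robot
plan(robot,[.534,-.341,.15],-.297)
E
```

```text
t 1.82 tcp [ 0.4872 -0.2352  0.2049] width 0.0943 tool y [0.294 0.956 0.   ] q [-0.55  0.07  1.39  0.    1.68 -1.83] F [-0.5 -0.7  0.9]
need d [ 0.0549 -0.0874  0.0759] roll -0.0014 rows 3.1 0.0
```

send_rows([
  [1, 0.018, -0.029, 0.0253, 0],
  [1, 0.036, -0.058, 0.0506, 0],
  [1, 0.055, -0.0874, 0.0759, 0],
  [1, 0.055, -0.0874, 0.0759, 0],
  [1, 0.055, -0.0874, 0.0759, 0],
])

```text
time: 2.23
tool_pos: [0.5327, -0.3398, 0.1458]
ee_rot: [2.768, 1.563, 2.467]
wrist_force: [-0.7, 0.5, 0.2]
width: 0.094
```

```bash
python3 - <<'E'
from h import *
from bench import robot
plan(robot,[.534,-.341,.15],-.297)
s=robot.snapshot("wrist"); cv2.imwrite("pics/wrist1.png",s["image"][:,:,::-1]); pickle.dump(s,open("pics/wrist1.pkl","wb"))
E
```

```text
t 2.23 tcp [ 0.5327 -0.3398  0.1458] width 0.094 tool y [0.296 0.955 0.003] q [-0.66  0.29  1.25  0.    1.61 -1.93] F [-0.7  0.5  0.2]
need d [-0.0042 -0.0008  0.0016] roll -0.0032 rows 0.1 0.0
```

View pics/wrist1.png

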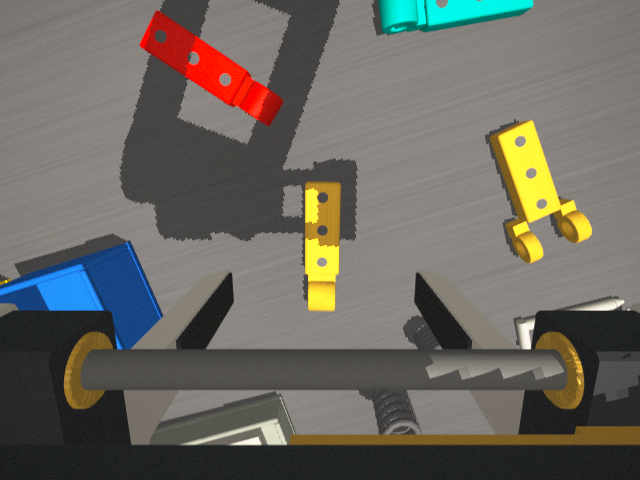

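```bash
python3 - <<'E'
import cv2
im=cv2.imread("pics/wrist1.png")[170:320,285:360]; cv2.imwrite("pics/w1c.png",cv2.resize(im,None,fx=4,fy=4,interpolation=cv2.INTER_CUBIC))
E
```

```text
(no output)
```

View pics/w1c.png

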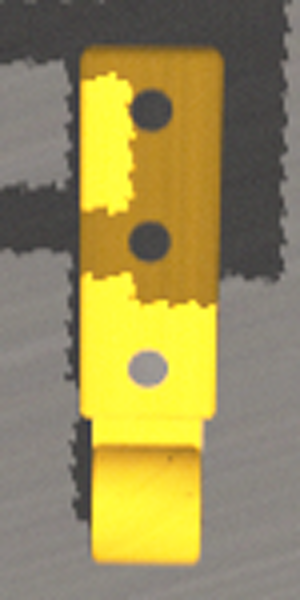

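send_rows([
  [1, 0, 0, 0, 0.125],
  [1, 0, 0, 0, 0.25],
  [1, 0, 0, 0, 0.375],
  [1, 0, 0, 0, 0.5],
  [1, 0, 0, 0, 0.625],
])

```text
time: 2.7
tool_pos: [0.5344, -0.3374, 0.1534]
ee_rot: [0.4, 1.567, -0.527]
wrist_force: [-0.2, -0.9, -0.1]
width: 0.0942
```

send_rows([
  [1, 0, 0, 0, 0.125],
  [1, 0, 0, 0, 0.25],
  [1, 0, 0, 0, 0.375],
  [1, 0, 0, 0, 0.5],
  [1, 0, 0, 0, 0.625],
])

```text
time: 3.12
tool_pos: [0.5343, -0.3373, 0.1535]
ee_rot: [1.025, 1.567, -0.527]
wrist_force: [0.0, 0.1, 0.9]
width: 0.0942
```

send_rows([
  [1, 0, 0, 0, 0.125],
  [1, 0, 0, 0, 0.25],
  [1, 0, 0, 0, 0.375],
  [1, 0, 0, 0, 0.5],
  [1, 0, 0, 0, 0.625],
])

```text
time: 3.53
tool_pos: [0.5343, -0.3373, 0.1535]
ee_rot: [1.65, 1.567, -0.527]
wrist_force: [0.0, -0.5, -0.5]
width: 0.0942
```

send_rows([
  [1, 0, 0, 0, 0.125],
  [1, 0, 0, 0, 0.25],
  [1, 0, 0, 0, 0.375],
  [1, 0, 0, 0, 0.5],
  [1, 0, 0, 0, 0.625],
])

```text
time: 3.95
tool_pos: [0.5344, -0.3373, 0.1535]
ee_rot: [2.271, 1.567, -0.531]
wrist_force: [1.1, 0.6, 0.5]
width: 0.0942
```

send_rows([
  [1, 0, 0, 0, 0.125],
  [1, 0, 0, 0, 0.25],
  [1, 0, 0, 0, 0.375],
  [1, 0, 0, 0, 0.5],
  [1, 0, 0, 0, 0.625],
])

```text
time: 4.37
tool_pos: [0.5344, -0.3373, 0.1535]
ee_rot: [2.896, 1.567, -0.531]
wrist_force: [-0.3, -0.1, 0.4]
width: 0.0941
```

```bash
python3 - <<'E'
from h import *
from bench import robot
s1=pickle.load(open("pics/wrist1.pkl","rb"))
print(s1["world_from_camera"].round(3).tolist())
s=robot.snapshot("wrist"); cv2.imwrite("pics/wrist2.png",s["image"][:,:,::-1]); pickle.dump(s,open("pics/wrist2.pkl","wb"))
plan(robot,[.534,-.341,.15],-.297)
E
```

```text
[[0.296, 0.93, 0.219, 0.469], [0.955, -0.289, -0.066, -0.321], [0.002, 0.229, -0.973, 0.326], [0.0, 0.0, 0.0, 1.0]]
t 4.42 tcp [ 0.5343 -0.3374  0.1535] width 0.0937 tool y [-0.285 -0.958  0.001] q [-0.65  0.28  1.25  0.    1.61  1.21] F [-0.6  1.2  0.2]
need d [ 0.0035  0.0035 -0.0007] roll 0.0077 rows 0.1 0.1
```

View pics/wrist2.png

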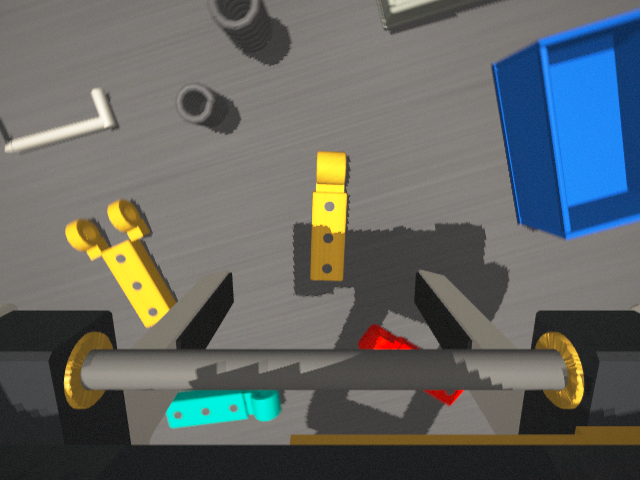

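```bash
python3 - <<'E'
import cv2
im=cv2.imread("pics/wrist2.png")[145:290,295:365]; cv2.imwrite("pics/w2c.png",cv2.resize(im,None,fx=4,fy=4,interpolation=cv2.INTER_CUBIC))
E
```

```text
(no output)
```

View pics/w2c.png

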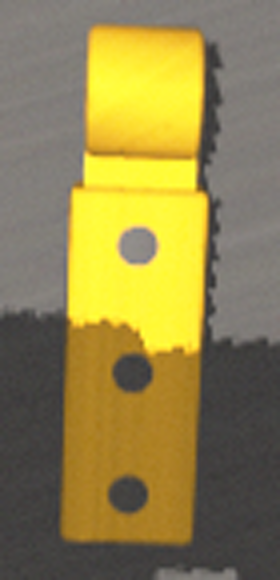

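```bash
python3 - <<'E'
from h import *
from bench import robot
s1=pickle.load(open("pics/wrist1.pkl","rb"));s2=pickle.load(open("pics/wrist2.pkl","rb"))
L=np.array([[-45,15,18],[-45,-15,18],[35,15,18],[35,-15,18]])/1000
u2=un([(60,540),(191,544),(71,188),(208,194)],4,295,145)
u1=un([(222,48),(80,48),(216,417),(80,417)],4,285,170)
for v in ([(s1,L,u1)],[(s2,L,u2)],[(s1,L,u1),(s2,L,u2)]):
    p,r=fit(v,[.53,-.34,-.3]); print(p.round(4),abs(r).max().round(2))
p,r=fit([(s1,L,u1),(s2,L,u2)],[.53,-.34,-.3])
plan(robot,[p[0],p[1],.06],p[2]); plan(robot,[p[0],p[1],.002],p[2],)
E
```

```text
[ 0.5327 -0.3414 -0.3089] 0.4
[ 0.5332 -0.3416 -0.3227] 0.58
[ 0.5329 -0.3415 -0.3155] 0.88
t 4.42 tcp [ 0.5343 -0.3374  0.1535] width 0.0937 tool y [-0.285 -0.958  0.001] q [-0.65  0.28  1.25  0.    1.61  1.21] F [-0.6  1.2  0.2]
need d [0.0935 0.0042 0.0006] roll 0.0262 rows 2.2 0.2
t 4.42 tcp [ 0.5343 -0.3374  0.1535] width 0.0937 tool y [-0.285 -0.958  0.001] q [-0.65  0.28  1.25  0.    1.61  1.21] F [-0.6  1.2  0.2]
need d [0.1515 0.0041 0.0008] roll 0.0262 rows 3.6 0.2
```

send_rows([
  [1, 0.035, 0.004, 0.0007, 0.024],
  [1, 0.07, 0.004, 0.0007, 0.024],
  [1, 0.1, 0.004, 0.0007, 0.024],
  [1, 0.1, 0.004, 0.0007, 0.024],
  [1, 0.1, 0.004, 0.0007, 0.024],
])

```text
time: 4.83
tool_pos: [0.5314, -0.3409, 0.0503]
ee_rot: [-0.476, 1.568, 2.363]
wrist_force: [-0.2, 0.2, 0.7]
width: 0.0942
```

```bash
python3 - <<'E'
from h import *
from bench import robot
plan(robot,[.533,-.3415,.003],-.3155)
E
```

```text
t 4.83 tcp [ 0.5314 -0.3409  0.0503] width 0.0942 tool y [-0.298 -0.955 -0.001] q [-0.66  0.34  1.38  0.    1.42  1.21] F [-0.2  0.2  0.7]
need d [ 0.0473  0.0002 -0.0018] roll 0.013 rows 1.1 0.1
```

send_rows([
  [1, 0.025, 0, -0.001, 0.012],
  [1, 0.045, 0, -0.0015, 0.012],
  [1, 0.045, 0, -0.0015, 0.012],
  [1, 0.045, 0, -0.0015, 0.012],
])

```text
time: 5.17
tool_pos: [0.5345, -0.3432, 0.0078]
ee_rot: [2.884, 1.568, -0.573]
wrist_force: [-0.5, -0.5, 0.4]
width: 0.094
```

```bash
python3 - <<'E'
from h import *
from bench import robot
plan(robot,[.533,-.3415,.003],-.3155)
s=robot.snapshot("wrist"); cv2.imwrite("pics/wrist3.png",s["image"][:,:,::-1])
E
```

```text
t 5.17 tcp [ 0.5345 -0.3432  0.0078] width 0.094 tool y [-0.311 -0.95   0.001] q [-0.66  0.38  1.42  0.    1.34  1.23] F [-0.5 -0.5  0.4]
need d [ 0.0048 -0.0012  0.002 ] roll -0.0005 rows 0.1 0.0
```

View pics/wrist3.png

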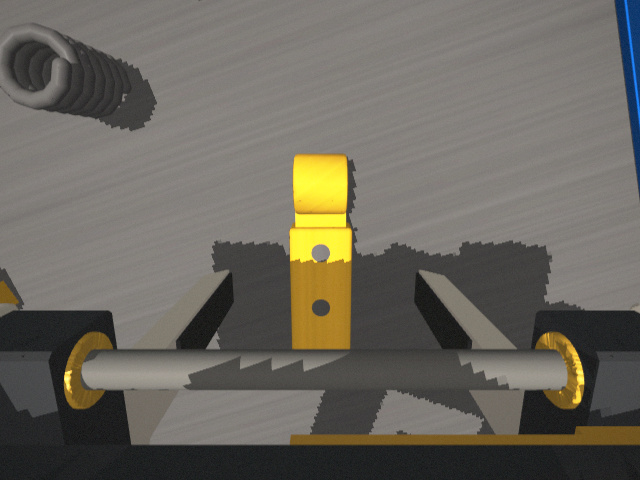

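Leaf lies straight between the fingers (columns 290–352, knuckle at row 182). Lower the last few mm and close.

send_rows([
  [1, 0.0048, -0.001, 0.0015, 0],
  [1, 0.0048, -0.001, 0.0015, 0],
  [-1, 0.0048, -0.001, 0.0015, 0],
  [-1, 0.0048, -0.001, 0.0015, 0],
  [-1, 0.0048, -0.001, 0.0015, 0],
])

```text
time: 5.63
tool_pos: [0.5327, -0.3418, 0.0012]
ee_rot: [2.924, 1.57, -0.535]
wrist_force: [0.6, -0.6, 0.0]
width: 0.0777
```

send_rows([
  [-1, 0, 0, 0, 0],
  [-1, 0, 0, 0, 0],
  [-1, 0, 0, 0, 0],
  [-1, 0, 0, 0, 0],
  [-1, 0, 0, 0, 0],
])

```text
time: 6.05
tool_pos: [0.5325, -0.3416, 0.0006]
ee_rot: [-0.861, 1.571, 1.963]
wrist_force: [-0.3, 0.2, 0.3]
width: 0.0444
```

```bash
python3 - <<'E'
from h import *
from bench import robot
plan(robot,[.533,-.3415,.003],-.3155)
E
```

```text
t 6.05 tcp [ 0.5325 -0.3416  0.0006] width 0.0444 tool y [-0.312 -0.95  -0.   ] q [-0.66  0.39  1.43  0.    1.33  1.23] F [-0.3  0.2  0.3]
need d [-0.0024 -0.0003 -0.0005] roll -0.0017 rows 0.1 0.0
```

send_rows([
  [-1, -0.002, 0, 0, 0],
  [-1, -0.002, 0, 0, 0],
  [-1, -0.002, 0, 0, 0],
  [-1, -0.002, 0, 0, 0],
  [-1, -0.002, 0, 0, 0],
])

```text
time: 6.47
tool_pos: [0.5327, -0.3416, 0.003]
ee_rot: [-2.809, 1.57, 0.016]
wrist_force: [0.0, 0.1, 1.9]
width: 0.0298
```

send_rows([
  [-1, 0, 0, 0, 0],
  [-1, 0, 0, 0, 0],
  [-1, 0, 0, 0, 0],
  [-1, 0, 0, 0, 0],
])

```text
time: 6.8
tool_pos: [0.5327, -0.3416, 0.003]
ee_rot: [-2.743, 1.57, 0.082]
wrist_force: [0.8, 1.2, 2.8]
width: 0.0298
```

send_rows([
  [-1, -0.015, 0, 0, 0],
  [-1, -0.045, 0, 0, 0],
  [-1, -0.08, 0, 0, 0],
  [-1, -0.12, 0, 0, 0],
  [-1, -0.12, 0, 0, 0],
])

```text
time: 7.22
tool_pos: [0.5357, -0.3446, 0.131]
ee_rot: [2.761, 1.556, -0.698]
wrist_force: [2.2, -0.5, -1.9]
width: 0.0296
```

```bash
python3 - <<'E'
from h import *
from bench import robot
s=robot.snapshot("wrist"); cv2.imwrite("pics/wrist4.png",s["image"][:,:,::-1])
# pre-insert: 75 mm in front of final grip along jamb -x
yaw=-.0149; g=np.array([.584,.2104])-(.055+.06)*np.array([np.cos(yaw),np.sin(yaw)])
print(g); plan(robot,[g[0],g[1],.12],yaw)
E
```

```text
[0.46901277 0.21211344]
t 7.27 tcp [ 0.5347 -0.3437  0.1273] width 0.0295 tool y [-0.312 -0.95   0.004] q [-0.66  0.3   1.28 -0.    1.55  1.23] F [-0.2 -0.4 -4.4]
need d [ 0.0032 -0.5076  0.2359] roll -0.3025 rows 13.4 2.4
```

View pics/wrist4.png

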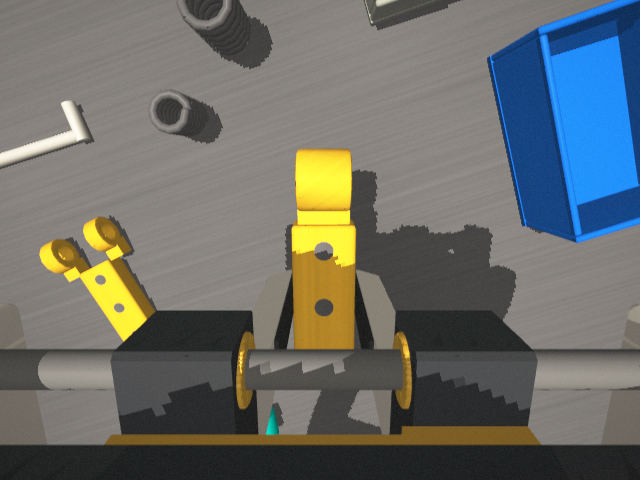

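send_rows([
  [-1, 0, -0.018, 0.0085, 0],
  [-1, 0, -0.054, 0.025, 0],
  [-1, 0, -0.09, 0.042, 0],
  [-1, 0, -0.126, 0.0585, 0],
  [-1, 0, -0.162, 0.075, 0],
])

```text
time: 7.68
tool_pos: [0.509, -0.1621, 0.1182]
ee_rot: [-0.083, 1.563, 2.741]
wrist_force: [1.3, 0.6, -4.4]
width: 0.0299
```

send_rows([
  [-1, 0, -0.036, 0.0167, 0],
  [-1, 0, -0.072, 0.0334, 0],
  [-1, 0, -0.108, 0.0501, 0],
  [-1, 0, -0.144, 0.0668, 0],
  [-1, 0, -0.18, 0.0835, 0],
])

```text
time: 8.1
tool_pos: [0.4857, 0.0344, 0.1187]
ee_rot: [0.316, 1.564, 3.14]
wrist_force: [0.4, -0.5, -4.8]
width: 0.0296
```

send_rows([
  [-1, 0, -0.036, 0.0167, -0.08],
  [-1, 0, -0.072, 0.0334, -0.16],
  [-1, 0, -0.108, 0.0501, -0.24],
  [-1, 0, -0.14, 0.065, -0.3],
  [-1, 0, -0.15, 0.07, -0.3],
])

```text
time: 8.52
tool_pos: [0.4656, 0.2012, 0.1188]
ee_rot: [-0.173, 1.564, 2.958]
wrist_force: [-0.4, -0.1, -4.4]
width: 0.0297
```

```bash
python3 - <<'E'
from h import *
from bench import robot
plan(robot,[.469,.2121,.12],-.0149)
E
```

```text
t 8.52 tcp [0.4656 0.2012 0.1188] width 0.0297 tool y [-0.011 -1.    -0.001] q [0.29 0.03 1.6  0.   1.51 1.88] F [-0.4 -0.1 -4.4]
need d [-0.0012 -0.011  -0.0033] roll 0.0042 rows 0.3 0.0
```

send_rows([
  [-1, 0.01, -0.004, 0, 0.004],
  [-1, 0.028, -0.009, 0, 0.004],
  [-1, 0.044, -0.009, 0, 0.004],
  [-1, 0.044, -0.009, 0, 0.004],
  [-1, 0.044, -0.009, 0, 0.004],
])

```text
time: 8.93
tool_pos: [0.467, 0.2041, 0.0753]
ee_rot: [0.448, 1.564, -2.717]
wrist_force: [-0.5, -0.3, -4.0]
width: 0.0295
```

```bash
python3 - <<'E'
from h import *
from bench import robot
plan(robot,[.529,.2112,.074],-.0149)
for n in ["wrist","scene","side"]:
    s=robot.snapshot(n); cv2.imwrite(f"pics/{n}5.png",s["image"][:,:,::-1]); pickle.dump(s,open(f"pics/{n}5.pkl","wb"))
a=cv2.imread("pics/scene5.png")[190:300,340:450]; b=cv2.imread("pics/side5.png")[165:265,250:380]
cv2.imwrite("pics/sc5c.png",cv2.resize(a,None,fx=5,fy=5,interpolation=2)); cv2.imwrite("pics/si5c.png",cv2.resize(b,None,fx=6,fy=6,interpolation=2))
E
```

```text
t 8.93 tcp [0.467  0.2041 0.0753] width 0.0295 tool y [-0.023 -1.     0.003] q [ 0.3   0.07  1.65 -0.    1.43  1.9 ] F [-0.5 -0.3 -4. ]
need d [ 0.0009 -0.0086 -0.0618] roll -0.0082 rows 1.5 0.1
```

View pics/wrist5.png

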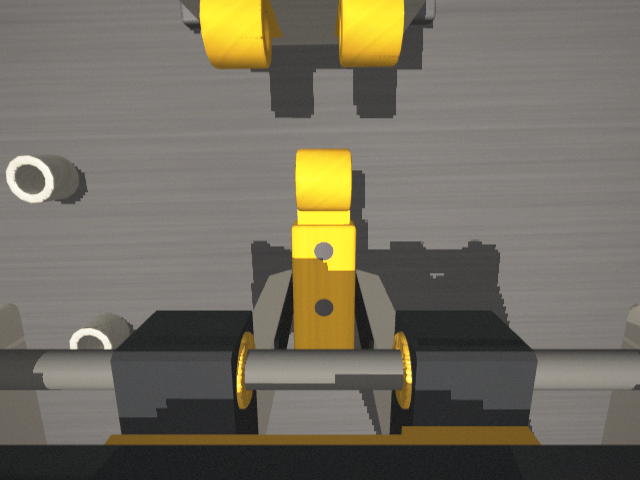

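View pics/si5c.png

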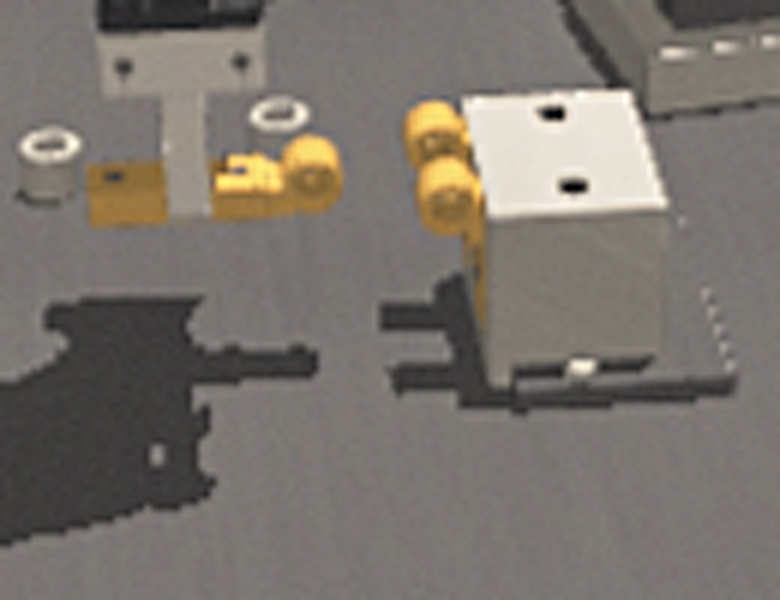

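View pics/sc5c.png

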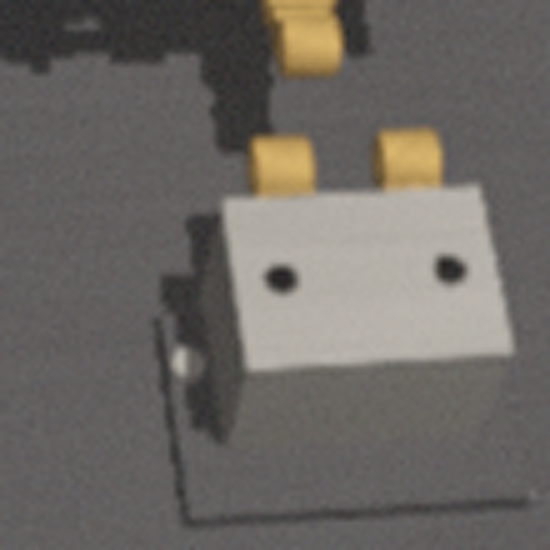

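send_rows([
  [-1, 0, -0.005, -0.005, -0.004],
  [-1, 0.0005, -0.0085, -0.012, -0.008],
  [-1, 0.0005, -0.0085, -0.022, -0.008],
  [-1, 0.0005, -0.0085, -0.028, -0.008],
  [-1, 0.0005, -0.0085, -0.028, -0.008],
])

```text
time: 9.5
tool_pos: [0.4992, 0.214, 0.0785]
ee_rot: [-3.084, 1.569, 0.044]
wrist_force: [-0.3, -0.7, -5.0]
width: 0.0297
```

send_rows([
  [-1, 0, 0, 0, 0],
  [-1, 0, 0, 0, 0],
  [-1, 0, 0, 0, 0],
])

```text
time: 9.75
tool_pos: [0.4968, 0.2139, 0.078]
ee_rot: [0.12, 1.57, -3.035]
wrist_force: [-0.5, -0.4, -3.9]
width: 0.0298
```

```bash
python3 - <<'E'
from h import *
from bench import robot
plan(robot,[.529,.2112,.074],-.0149)
for n in ["wrist","scene","side"]:
    s=robot.snapshot(n); cv2.imwrite(f"pics/{n}6.png",s["image"][:,:,::-1]); pickle.dump(s,open(f"pics/{n}6.pkl","wb"))
a=cv2.imread("pics/wrist6.png")[0:230,180:440]; b=cv2.imread("pics/side6.png")[170:220,270:380]
cv2.imwrite("pics/w6c.png",cv2.resize(a,None,fx=3,fy=3,interpolation=2)[:600]); cv2.imwrite("pics/w6c.png",cv2.resize(a,None,fx=2.5,fy=2.5,interpolation=2));cv2.imwrite("pics/si6c.png",cv2.resize(b,None,fx=7,fy=7,interpolation=2))
E
```

```text
t 9.75 tcp [0.4968 0.2139 0.078 ] width 0.0298 tool y [-0.013 -1.     0.   ] q [0.3  0.13 1.58 0.   1.43 1.89] F [-0.5 -0.4 -3.9]
need d [ 0.004   0.0023 -0.0322] roll 0.0017 rows 0.8 0.0
```

View pics/w6c.png

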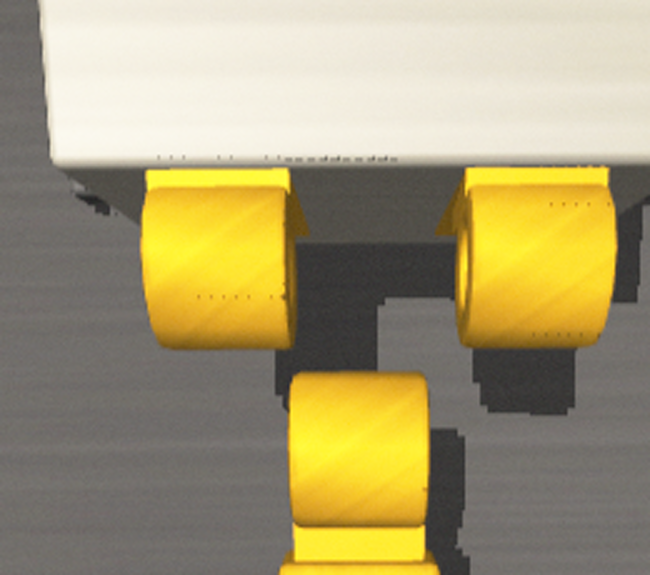

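View pics/si6c.png

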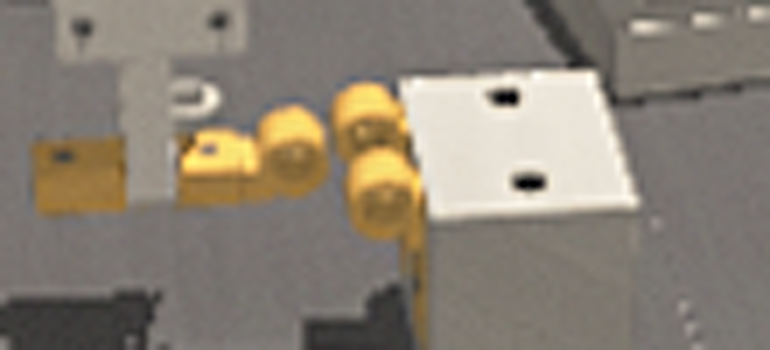

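```bash
python3 - <<'E'
from h import *
im=cv2.imread("pics/side6.png")[172:212,302:336]
cv2.imwrite("pics/si6d.png",cv2.resize(im,None,fx=16,fy=14.5,interpolation=cv2.INTER_CUBIC))
S=pickle.load(open("pics/side6.pkl","rb"));C=pickle.load(open("pics/scene6.pkl","rb"))
k=lambda y,h: [ [x,y,z] for x,z in ((0,0),(.014,0),(-.014,0),(0,.014),(0,-.014))]
yaw=-.0149
j=pose([.584,.2104,yaw],np.array(k(-.039,0)+k(.015,0)))+[0,0,.085]
print(((proj(S,j)+.5-[302,172])*[16,14.5]).round(0).tolist())
g=pose([.4968,.2139,yaw],[[.055,-.012,0]])+[0,0,.078-.003+.014]
print(((proj(S,g)+.5-[302,172])*[16,14.5]).round(0))
E
```

```text
[[371.0, 407.0], [454.0, 402.0], [287.0, 411.0], [370.0, 340.0], [371.0, 473.0], [338.0, 265.0], [419.0, 261.0], [256.0, 270.0], [337.0, 200.0], [338.0, 330.0]]
[[162. 320.]]
```

View pics/si6d.png

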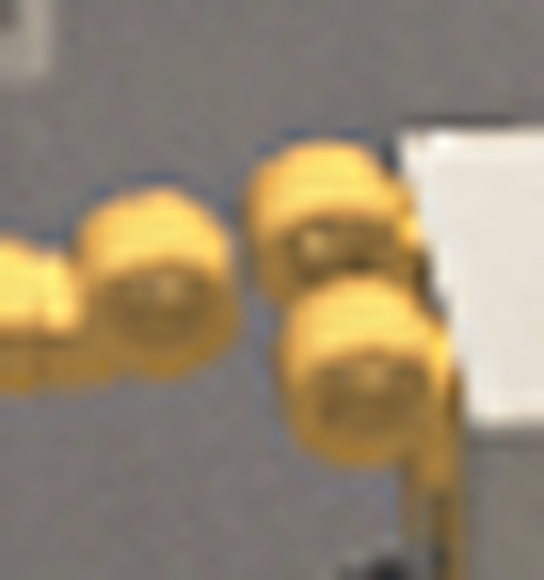

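send_rows([
  [-1, 0.002, 0.0015, 0, 0],
  [-1, 0.004, 0.003, 0, 0],
  [-1, 0.004, 0.003, 0, 0],
  [-1, 0.004, 0.003, 0, 0],
  [-1, 0.004, 0.003, 0, 0],
])

```text
time: 10.32
tool_pos: [0.4971, 0.2109, 0.0741]
ee_rot: [-0.751, 1.571, 2.377]
wrist_force: [-0.7, 0.5, -4.6]
width: 0.0292
```

```bash
python3 - <<'E'
from h import *
from bench import robot
plan(robot,[.529,.2107,.074],-.0149)
for n in ["wrist"]:
    s=robot.snapshot(n); cv2.imwrite(f"pics/{n}7.png",s["image"][:,:,::-1]); pickle.dump(s,open(f"pics/{n}7.pkl","wb"))
a=cv2.imread("pics/wrist7.png")[50:210,220:440]
cv2.imwrite("pics/w7c.png",cv2.resize(a,None,fx=3.5,fy=3.5,interpolation=2))
E
```

```text
t 10.32 tcp [0.4971 0.2109 0.0741] width 0.0292 tool y [-0.013 -1.    -0.   ] q [0.3  0.13 1.59 0.   1.42 1.88] F [-0.7  0.5 -4.6]
need d [ 0.0001 -0.0002 -0.0319] roll 0.0015 rows 0.8 0.0
```

View pics/w7c.png

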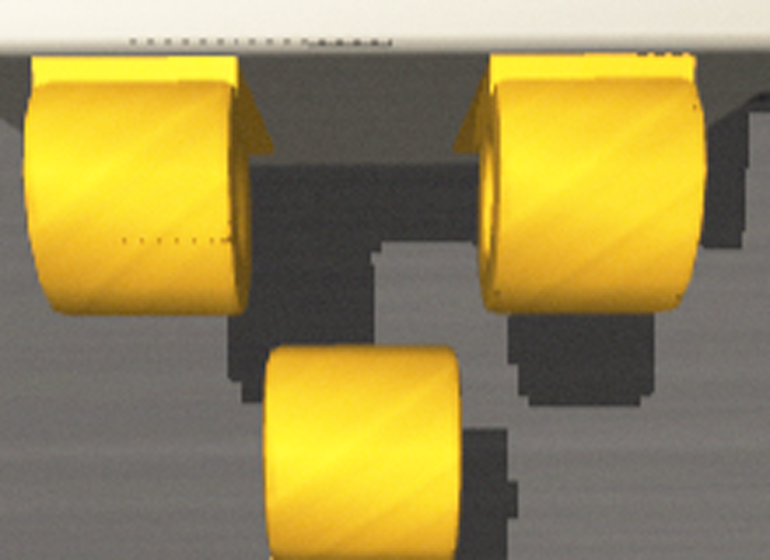

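send_rows([
  [-1, 0, 0, -0.006, 0],
  [-1, 0, 0, -0.012, 0],
  [-1, 0, 0, -0.017, 0],
  [-1, 0, 0, -0.021, 0],
  [-1, 0, 0, -0.024, 0],
])

```text
time: 10.78
tool_pos: [0.522, 0.2106, 0.0741]
ee_rot: [-2.805, 1.571, 0.323]
wrist_force: [-0.4, -0.2, -5.0]
width: 0.0299
```

send_rows([
  [-1, 0, 0, -0.0015, 0],
  [-1, 0, 0, -0.003, 0],
  [-1, 0, 0, -0.004, 0],
  [-1, 0, 0, -0.004, 0],
  [-1, 0, 0, -0.004, 0],
])

```text
time: 11.2
tool_pos: [0.525, 0.2106, 0.0742]
ee_rot: [-0.483, 1.571, 2.646]
wrist_force: [0.2, 0.3, -5.1]
width: 0.03
```

```bash
python3 - <<'E'
from h import *
from bench import robot
plan(robot,[.529,.2109,.074],-.0149)
for n in ["wrist","side","scene"]:
    s=robot.snapshot(n); cv2.imwrite(f"pics/{n}8.png",s["image"][:,:,::-1]); pickle.dump(s,open(f"pics/{n}8.pkl","wb"))
a=cv2.imread("pics/wrist8.png")[90:250,220:440]
cv2.imwrite("pics/w8c.png",cv2.resize(a,None,fx=3.5,fy=3.5,interpolation=2))
im=cv2.imread("pics/side8.png")[172:212,302:336]
cv2.imwrite("pics/si8d.png",cv2.resize(im,None,fx=16,fy=14.5,interpolation=cv2.INTER_CUBIC))
E
```

```text
t 11.2 tcp [0.525  0.2106 0.0742] width 0.03 tool y [-0.013 -1.    -0.   ] q [0.28 0.18 1.53 0.   1.43 1.87] F [ 0.2  0.3 -5.1]
need d [ 0.0002 -0.0003 -0.004 ] roll 0.0018 rows 0.1 0.0
```

View pics/w8c.png

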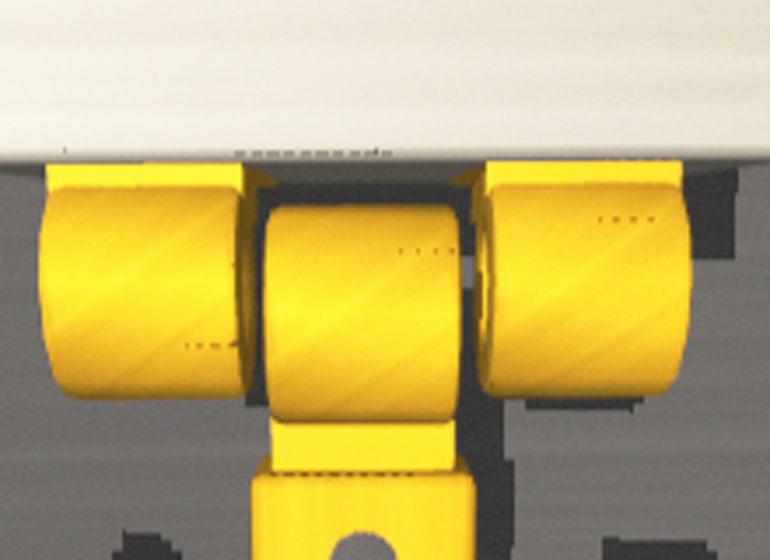

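View pics/si8d.png

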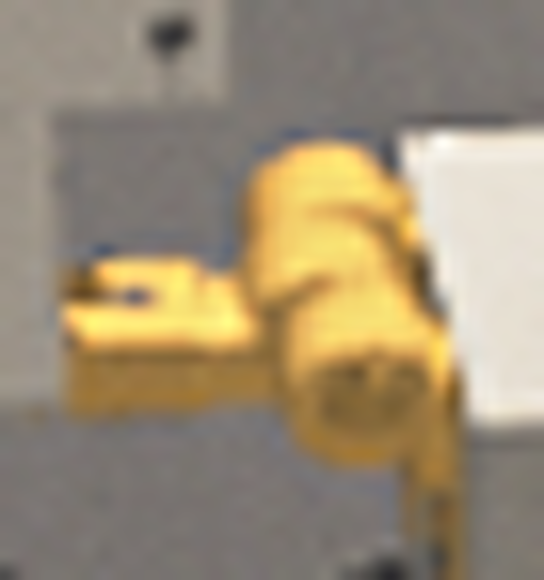

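send_rows([
  [-1, 0, 0, -0.001, 0],
  [-1, 0, 0.0002, -0.002, 0],
  [-1, 0, 0.0002, -0.0028, 0],
  [-1, 0, 0.0002, -0.0028, 0],
  [-1, 0, 0.0002, -0.0028, 0],
])

```text
time: 11.77
tool_pos: [0.528, 0.2104, 0.0742]
ee_rot: [-1.834, 1.571, 1.295]
wrist_force: [-0.2, 0.2, -5.5]
width: 0.0298
```

send_rows([
  [-1, 0, 0, 0, 0],
  [-1, 0, 0, 0, 0],
  [-1, 0, 0, 0, 0],
  [-1, 0, 0, 0, 0],
  [-1, 0, 0, 0, 0],
])

```text
time: 12.18
tool_pos: [0.5279, 0.2104, 0.0742]
ee_rot: [-1.091, 1.571, 2.038]
wrist_force: [-0.1, 0.1, -5.0]
width: 0.0296
```

```bash
python3 - <<'E'
from h import *
from bench import robot
plan(robot,[.529,.2109,.074],-.0149)
for n in ["wrist","side","scene"]:
    s=robot.snapshot(n); cv2.imwrite(f"pics/{n}9.png",s["image"][:,:,::-1]); pickle.dump(s,open(f"pics/{n}9.pkl","wb"))
a=cv2.imread("pics/wrist9.png")[90:250,220:440]
cv2.imwrite("pics/w9c.png",cv2.resize(a,None,fx=3.5,fy=3.5,interpolation=2))
im=cv2.imread("pics/side9.png")[172:212,302:336]
A=cv2.resize(im,None,fx=11,fy=11,interpolation=cv2.INTER_CUBIC)
b=cv2.imread("pics/scene9.png")[210:250,380:435]
B=cv2.resize(b,None,fx=7,fy=11,interpolation=cv2.INTER_CUBIC)
cv2.imwrite("pics/ss9.png",np.hstack([A,B]))
E
```

```text
t 12.18 tcp [0.5279 0.2104 0.0742] width 0.0296 tool y [-0.013 -1.    -0.   ] q [0.28 0.19 1.52 0.   1.43 1.86] F [-0.1  0.1 -5. ]
need d [ 0.0002 -0.0005 -0.0011] roll 0.0017 rows 0.0 0.0
```

View pics/w9c.png

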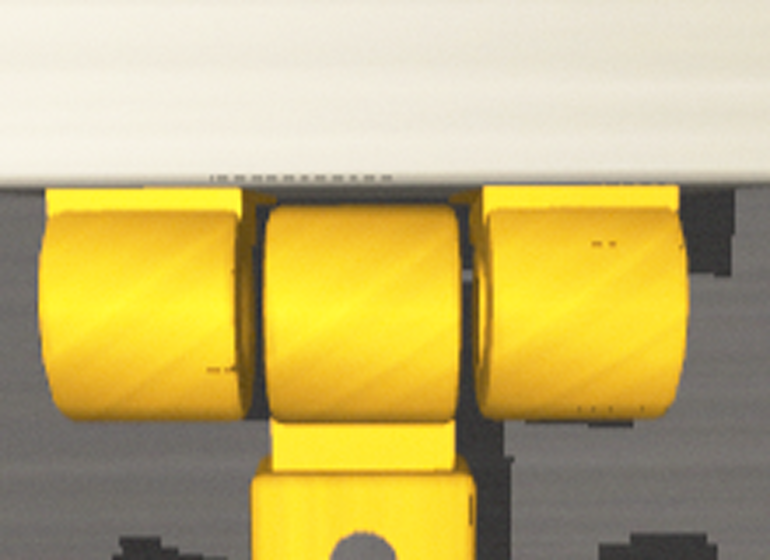

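View pics/ss9.png

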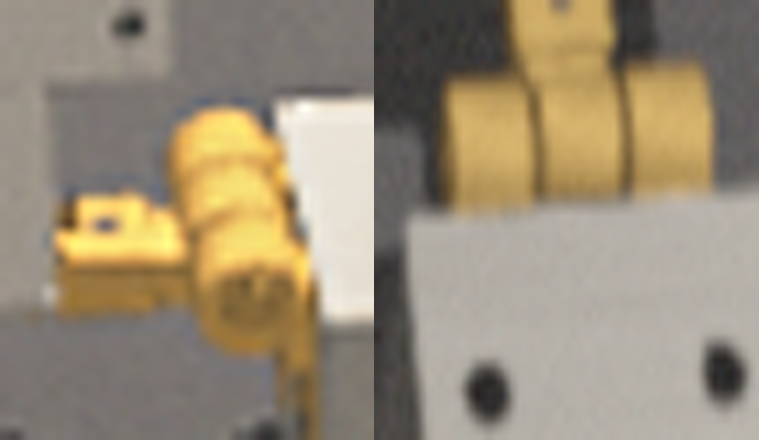

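```bash
python3 - <<'E'
from h import *
im=cv2.imread("pics/side9.png")[176:208,310:334]
cv2.imwrite("pics/si9z.png",cv2.resize(im,None,fx=18,fy=18,interpolation=cv2.INTER_CUBIC))
b=cv2.imread("pics/scene9.png")[212:234,386:426]
cv2.imwrite("pics/sc9z.png",cv2.resize(b,None,fx=18,fy=18,interpolation=cv2.INTER_CUBIC))
E
```

```text
(no output)
```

View pics/si9z.png

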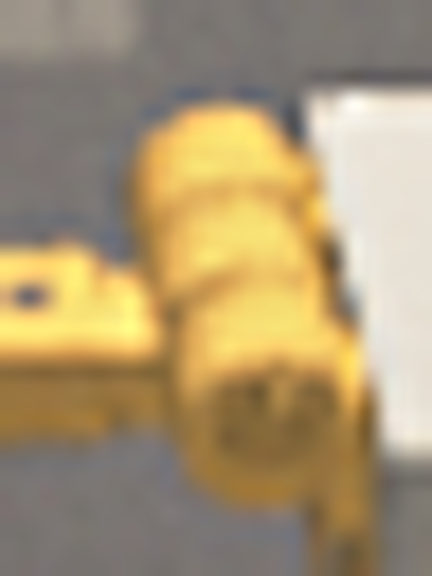

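View pics/sc9z.png

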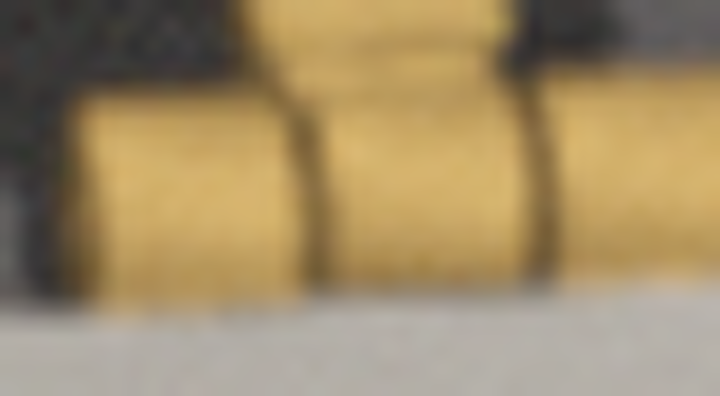

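```bash
python3 - <<'E'
from h import *
from bench import robot
s=pickle.load(open("pics/wrist9.pkl","rb")); o,p,R=cur(robot)
th=np.linspace(0,2*np.pi,721)
def rows(c,yaw,y):
    L=np.c_[.014*np.cos(th),np.full(721,y),.014*np.sin(th)]
    P=pose([c[0],c[1],yaw],L); P[:,2]+=c[2]
    u=(proj(s,P)+.5-[220,90])*3.5; i,j=u[:,1].argmin(),u[:,1].argmax(); 
    return u[i].round(1),u[j].round(1), u[180].round(1)
B=np.array([.528+.055,.2104-.0007,.0852])
for dz in (-.003,-.0015,0,.0015,.003):
    a,b,c=rows(B+[0,0,dz],-.013,0); l=rows(B+[0,0,dz],-.013,.012)[2];r=rows(B+[0,0,dz],-.013,-.012)[2]
    print(dz,a[1],b[1],b[1]-a[1],"crest width",r[0]-l[0],l[0],r[0])
E
python3 - <<'E'
import cv2,numpy as np
im=cv2.imread("pics/wrist9.png").astype(int)
# column profiles (blue vs green) at leaf mid and jamb mids
for c in (250,260,270,280,300,316,323,330,345,375,385,395,405): 
    col=im[130:225,c]; print(c,[tuple(x) for x in col[12:22]],'|',[tuple(x) for x in col[74:84]])
E
```

```text
-0.003 208.3 424.1 215.8 crest width 197.7 262.2 459.9
-0.0015 208.2 425.9 217.7 crest width 199.5 261.3 460.8
0 208.1 427.7 219.6 crest width 201.5 260.3 461.8
0.0015 208.1 429.5 221.4 crest width 203.39999999999998 259.3 462.7
0.003 208.0 431.4 223.39999999999998 crest width 205.39999999999998 258.3 463.7
250 [(np.int64(145), np.int64(162), np.int64(169)), (np.int64(108), np.int64(140), np.int64(157)), (np.int64(68), np.int64(227), np.int64(252)), (np.int64(54), np.int64(246), np.int64(255)), (np.int64(57), np.int64(246), np.int64(255)), (np.int64(59), np.int64(246), np.int64(255)), (np.int64(57), np.int64(245), np.int64(255)), (np.int64(49), np.int64(226), np.int64(253)), (np.int64(43), np.int64(181), np.int64(233)), (np.int64(39), np.int64(170), np.int64(227))] | [(np.int64(34), np.int64(159), np.int64(216)), (np.int64(43), np.int64(153), np.int64(207)), (np.int64(25), np.int64(135), np.int64(185)), (np.int64(28), np.int64(120), np.int64(164)), (np.int64(31), np.int64(108), np.int64(147)), (np.int64(31), np.int64(98), np.int64(132)), (np.int64(74), np.int64(100), np.int64(119)), 
[... 10529 characters left out ...]
4)), (np.int64(47), np.int64(233), np.int64(254)), (np.int64(47), np.int64(220), np.int64(252)), (np.int64(37), np.int64(172), np.int64(229)), (np.int64(39), np.int64(156), np.int64(210)), (np.int64(36), np.int64(162), np.int64(219))] | [(np.int64(41), np.int64(162), np.int64(216)), (np.int64(34), np.int64(150), np.int64(204)), (np.int64(31), np.int64(132), np.int64(185)), (np.int64(31), np.int64(124), np.int64(169)), (np.int64(27), np.int64(112), np.int64(151)), (np.int64(63), np.int64(106), np.int64(129)), (np.int64(95), np.int64(108), np.int64(116)), (np.int64(106), np.int64(110), np.int64(113)), (np.int64(103), np.int64(107), np.int64(112)), (np.int64(102), np.int64(108), np.int64(110))]
```

send_rows([
  [-1, 0, 0.0002, -0.0004, 0],
  [-1, 0, 0.0002, -0.0004, 0],
  [-1, 0, 0.0002, -0.0004, 0],
  [-1, 0, 0.0002, -0.0004, 0],
  [-1, 0, 0.0002, -0.0004, 0],
])

```text
time: 12.75
tool_pos: [0.5283, 0.2102, 0.0742]
ee_rot: [-1.899, 1.571, 1.229]
wrist_force: [-0.5, 0.2, -4.3]
width: 0.0296
```

send_rows([
  [-1, 0, 0, 0, 0],
  [-1, 0, 0, 0, 0],
  [-1, 0, 0, 0, 0],
  [-1, 0, 0, 0, 0],
  [-1, 0, 0, 0, 0],
])

```text
time: 13.17
tool_pos: [0.5283, 0.2102, 0.0742]
ee_rot: [-1.997, 1.571, 1.131]
wrist_force: [-0.3, 0.9, -4.9]
width: 0.0294
```

```bash
python3 - <<'E'
from h import *
from bench import robot
plan(robot,[.529,.2109,.074],-.0149)
# height check: render knuckle labels in side view for several dz
s=robot.snapshot("side"); im=s["image"][:,:,::-1]
def render(dz):
    k=16; H,W=32*k,24*k; Z=np.full((H,W),9.); lab=np.full((H,W,3),90,np.uint8)
    M=np.linalg.inv(s["world_from_camera"])
    for y0,dzz,dx,col in ((.015,0,0,(60,200,250)),(-.039,0,0,(60,200,250)),(-.012,dz,0,(80,160,250))):
        t,y=np.meshgrid(np.linspace(0,2*np.pi,900),np.linspace(y0,y0+.024,260)); L=np.c_[.014*np.cos(t).ravel(),y.ravel(),.014*np.sin(t).ravel()]
        r,t2=np.meshgrid(np.linspace(.007,.014,60),np.linspace(0,2*np.pi,900)); E=np.c_[(r*np.cos(t2)).ravel(),np.full(r.size,y0),(r*np.sin(t2)).ravel()]
        for Q,c in ((L,col),(E,tuple(int(v*.6) for v in col))):
            P=pose([.584,.2104,-.0149],Q)+[0,0,.085+dzz]; d=(P@M[:3,:3].T+M[:3,3])[:,2]
            u=((proj(s,P)+.5-[310,176])*k).astype(int); ok=(u[:,0]>=0)&(u[:,0]<W)&(u[:,1]>=0)&(u[:,1]<H)
            u,d=u[ok],d[ok]; o=np.argsort(-d); u,d=u[o],d[o]
            n=np.full((H,W),9.); n[u[:,1],u[:,0]]=d
            m=n<Z; Z[m]=n[m]; lab[m]=c
    return lab
A=cv2.resize(im[176:208,310:334],None,fx=16,fy=16,interpolation=2)
g=np.vstack([np.hstack([A,render(-.003)]),np.hstack([render(0),render(.003)])])
cv2.imwrite("pics/cmp.png",cv2.resize(g,None,fx=.58,fy=.58,interpolation=cv2.INTER_AREA))
E
```

```text
t 13.17 tcp [0.5283 0.2102 0.0742] width 0.0294 tool y [-0.013 -1.    -0.   ] q [0.28 0.19 1.52 0.   1.43 1.86] F [-0.3  0.9 -4.9]
need d [ 0.0002 -0.0007 -0.0007] roll 0.0017 rows 0.0 0.0
```

View pics/cmp.png

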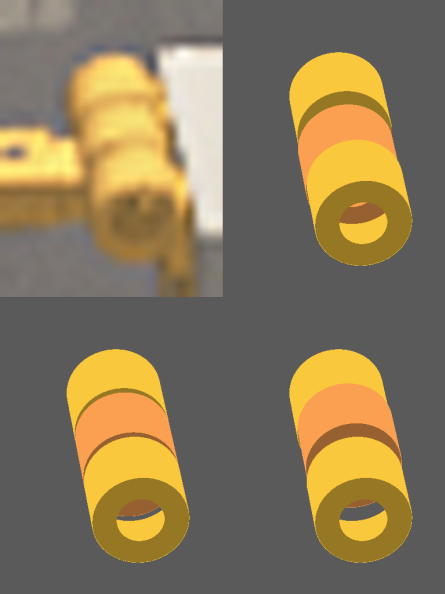

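```bash
python3 - <<'E'
from bench import robot
print(robot.close_job()); o=robot.get_obs(); print(o["time"],o["tool_pos"],o["width"],o["wrist_force"])
E
```

```text
the job is handed in; nothing more can be done
None
the job is handed in; nothing more can be done
```

I gripped the single-knuckle brass leaf across its width and lifted it about 12 cm. I then slid its knuckle into the jamb gap from the front, and handed the job in at about 13 s with the leaf still held. No verdict was given.

**Last checks:**
- **Grip:** the fingers stopped at 29.4–30 mm with about 4.5 N of leaf weight on the wrist. Wrist forces stayed at the leaf's own weight during insertion, so I saw no sign of contact. The gripper pose did not move over the last 0.4 s.
- **Sideways and turn:** the wrist camera showed the knuckle centred in the gap within about 0.4 mm, and the bores parallel within about 0.01 rad.
- **Fore-and-aft:** the wrist camera showed the knuckle about 0.6 mm short, so I moved it 0.4 mm further in. The coarser scene and side cameras put it about 0.7 mm short after that move.
- **Height:** the arm readings gave the bore centre at about 85.2 mm against the 85 mm wanted. The side pictures suggested it might be 0.3–1 mm low. These disagree slightly, but both are within the 3 mm limit, so I left it.

I did not measure the other objects again at the end. Nothing came near them on the way, and the later pictures showed no sign of anything disturbed.

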